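# Clear the gap, then wedge the inlet manifold off its rests

## Task

Blow the gap under the manifold's nose clean by squeezing the upright blow gun's trigger all the way in and letting it spring back. Then take the steel wedge from the bench, set it flat on the fixture's base plate and push its thin end under the nose until the nose just lifts off its rest studs, about 3 mm clear and no more than 6 mm, by the wedge alone. Finish still holding the wedge there with the gripper, clear of the manifold, and leave the other things on the bench where they are.

Things in the scene. Friction and masses are not known exactly. Their poses are not given: they have to be found in the camera images.
- fixture: Steel checking fixture, fixed on the bench. Origin on the bench straight below the manifold's nose; +x runs from nose to pivot pin (away from the robot), +y to the blow gun. Base plate: top at z = 10 mm, x -155 to 245, y -80 to 80 mm; the wedge slides on it towards +x. Two rest studs 12 mm across stand under the nose at y = -45 and +45 mm. Nozzle tip beside the nose at (-6, 85, 34) mm.
- manifold (a joint): Lift of the cast aluminium inlet manifold (three round ports on top), rad: 0 with its nose on the rest studs, growing as the nose rises about the pivot pin 190 mm behind it, 0.19 mm per 0.001 rad. Sinks back by its own weight (3 to 6 N at the nose).
- nose (a point): Underside of the manifold's nose, at its middle. The nose is a round bar 12 mm thick, 110 mm long along the fixture's y. At rest its underside is 12 mm above the base plate (22 mm above the bench); the gap below is open for 78 mm between the studs. The manifold's top is 80 mm above the bench.
- trigger (a joint): Blow gun trigger, rad: 0 released, 0.22 squeezed to its stop. Hinged at its lower end, 85 mm above the bench; sprung back; fully in takes 8 N at the pinch point.
- gun_grip (a point): Point to pinch the upright blow gun, 140 mm above the bench, axes as the fixture's. Black grip: 26 mm along x, top at 165 mm, fixed outer face 15 mm to -y of this point. On its +y side the trigger, a steel lever 18 mm wide, top at 155 mm; its outer face is 27 mm to +y when released (31 mm at its top), 15 mm when squeezed. Closing fingers along y to 30 mm squeezes it fully.
- wedge_grip (a point): Middle of the steel wedge's grip block (30 x 30 mm, 45 mm tall, at the thick end), 30 mm above the wedge's underside. x points to the thin end. Wedge: 120 mm long, 30 mm wide, 0.45 kg. From x = +15 mm the ramp falls from 26.5 mm to 4 mm high at the thin end (x = +105 mm), 1 mm in 4 mm. Lies loose right of the fixture in one of three spots, thin end away from the robot (yaw within 0.7 rad).
- wedge_tip (a point): Middle of the wedge's thin end, on its underside: 105 mm ahead of the grip block's middle.
- parallel: Bystander: plain steel block 90 x 32 x 24 mm, in another of the three spots. Origin under its centre.
- vblock: Bystander: steel V-block 60 x 50 x 40 mm, in another of the three spots. Origin under its centre.
- piston: Bystander: aluminium piston, 76 mm across, 62 mm tall, on the left. Origin under its centre.
- valve: Bystander: engine valve standing on its head, 38 mm across, 95 mm tall, on the left. Origin under its centre.
- socket: Bystander: steel socket, 30 mm across, 38 mm tall, on the right. Origin under its centre.
- wrench: Bystander: 200 mm wrench lying on the right. Origin under its centre.
- oil: Bystander: white oil bottle, 60 mm across, 150 mm tall, on the left. Origin under its centre.
There are look-alikes about, which are no part of the job. What is shaped like the part that bears wedge_grip but red or turquoise is not meant.

How it is judged:
On the way, in this order (a step that is already met when the one before it is completed fails the run):
1. the blow gun's trigger is squeezed in (value of joint trigger above 0.17 rad), for 0.2 s.
2. the trigger is let go and springs back (value of joint trigger below 0.04 rad), for 0.1 s.
3. the wedge carries the nose just off its rest studs (value of joint manifold between 0.0053 and 0.0316 rad and contact force between wedge and manifold above 1 N), for 0.2 s.
At the end, for the whole second after the job is handed in: Nose lifted 1 to 6 mm (0.0053 to 0.0316 rad), borne by the wedge (over 1 N), which is at rest, flat on the plate (grip point 35 to 48 mm above the bench, tilt under 0.12 rad) and held or pressed by the fingers (over 1 N); robot off the manifold (under 0.5 N); trigger released (under 0.04 rad) (all of step 3 and contact force between the fingers and wedge above 1 N and contact force between each of the arm, the fingers and manifold below 0.5 N and angle between wedge_grip's own z axis and vertical below 0.12 rad and z of wedge_grip in the frame of fixture between 0.035 and 0.048 m and value of joint trigger below 0.04 rad and linear speed of wedge below 0.02 m/s); the arm keeps its last pose, push and grip.
It fails at once if the manifold is jacked up more than 10 mm (value of joint manifold above 0.053 rad).
It fails at once if another thing on the bench is moved more than 30 mm (distance of any of parallel, vblock, piston, valve, socket, wrench, oil from where it was at the start of the episode above 0.03 m).
It also fails if it takes over 54 s, if anything falls off the work surface, if the arm or the gripper's body presses on something with over 40 N, if the wrist force passes 120 N, or if a joint passes its speed limit or range.

## Robot

A 6-joint arm with a two-finger parallel gripper is mounted at the origin on the work surface. World frame = base frame: x ahead of the robot, y to its left, z up, the work surface at z = 0. Lengths are in m, angles in rad, forces in N, time in s.
With the tool pointing down it reaches from about 0.325 to 0.775 m from the base axis. Payload 5.5 kg.
Tool frame: the origin (TCP) lies between the finger pads; the fingertips stand 8 mm ahead of it and the grasp point (between the pads) lies 11 mm behind it (tcp_to_tips is the distance from the TCP to the fingertips, in m); z points along the fingers, y is the line along which they close (so a half turn about z gives the same grasp; the last joint's range is limited). The gripper opens to 88 mm and grips with 3 to 60 N. Pads are 20 mm wide; open, the fingers measure 115 mm over their backs; the gripper's body (75 mm by 178 mm) begins 61 mm behind the grasp point.
Start: joints at [1.049, 0.091, 1.231, -0, 1.82, -0.057], TCP at [0.269, 0.536, 0.231] pointing down, gripper open.
Joint ranges: [-2.87, 2.87], [-0.86, 2.18], [0.17, 2.46], [-1.51, 4.65], [0.06, 2.69], [-2.65, 2.65]. Speed limits (rad/s): [2.57, 2.57, 3.01, 3.14, 3.14, 3.14].

## Interface

Orientations are given as a unit quaternion [w, x, y, z].
In Python, from bench import * gives the robot as it stands. Calls block until the motion is done:
- move_to(position, orientation): joint-space move of the TCP to a pose.
- move_l(position, speed=0.15, orientation=None): straight line of the TCP; orientation=None keeps the orientation; speed is the mean speed in m/s.
- movej(angles): joint-space move.
- gripper_open() and close(): open the fingers fully, or close them until they stop; the grip force is fixed at half the most.
- hold(seconds).
- inverse_kinematics(position, orientation): joint angles nearest the present ones, or None.
- state(): the state.
- get_image(name): name is "scene" or "top" or "wrist"; returns a dict with "frame" (420x560x3 uint8, blue, green, red), "depth" (420x560 float32, m along the optical axis (not along the pixel's ray), 0 where there is no reading), "camera_matrix" (3x3 intrinsics, pixels), "view" (4x4, takes a point from world to camera coordinates). Camera axes: x right, y up, looking along -z (the intrinsics and any distortion apply to the point x, -y, -z); pixel columns grow to the right and rows downward; lengths in m; the calibration is good to about 2 mm. The wrist camera is an equidistant fisheye: a pixel r from the principal point sees the ray r / f radians off the axis. A picture is of the moment at which its call begins.
A pose or a line that the arm cannot do raises IKError and nothing moves.
- job_done(): hands the job in; it is judged then, once.
The state is a dict: "time": time; "joint_pos": joint angles; "dq": joint speeds; "joint_torque": joint torques, N m; "ee_pos": TCP position; "ee_rot": TCP orientation; "ft_force": force on the tool from outside, world axes, zero at the start; "moment": the same for the moment, N m; "finger_gap": finger opening in m; "finger_force": force on a finger pad.
Only numpy, scipy, OpenCV 4.12 (cv2) and the standard library are available. Lean on these libraries where they do the work, as an engineer would, in place of code of your own. Each camera call takes 0.05 s, during which the arm holds its last target. There are 200 camera calls.

## Working session

There is one attempt and no reset: what is moved stays moved. The work goes in short steps, each a Python script; the robot and the scene stay as the last script left them, time stands still between calls to the robot, and variables do not carry over. Pictures are saved under pics/ and viewed, at most 10 in all, crops included, and the job is handed in when it is done.

```bash
ls; mkdir -p pics; cat > h.py <<'E'
from bench import *
import numpy as np, cv2
def snap(name,fn):
    im=get_image(name); np.savez('pics/'+fn+'.npz',**{k:np.asarray(v) for k,v in im.items()})
    cv2.imwrite('pics/'+fn+'.png',im['frame']); return im
def load(fn): return dict(np.load('pics/'+fn+'.npz'))
def px(im,u,v,d=None,z=None):
    """pixel->world with depth (pinhole) or on plane z"""
    K=im['camera_matrix'];T=np.linalg.inv(im['view'])
    r=np.array([(u-K[0,2])/K[0,0],-(v-K[1,2])/K[1,1],-1.])
    o=T[:3,3];w=T[:3,:3]@r
    if z is not None: return o+w*(z-o[2])/w[2]
    if d is None: d=float(np.median(im['depth'][int(v)-1:int(v)+2,int(u)-1:int(u)+2]))
    return o+w*d
E
python3 - <<'E'
from h import *
for n in ('scene','top'):
    im=snap(n,n+'0'); print(n,im['camera_matrix'].tolist(),np.linalg.inv(im['view'])[:3].round(3).tolist())
s=state();print(s['time'],s['ee_rot'],s['ft_force'])
E
```

```text
pics
scene [[473.8970059797271, 0.0, 286.82642268968965], [0.0, 473.8970059797271, 209.71754401726938], [0.0, 0.0, 1.0]] [[-0.262, -0.566, 0.781, 1.624], [0.965, -0.172, 0.198, 0.213], [0.022, 0.806, 0.592, 0.904]]
top [[477.858437722857, 0.0, 274.2865577118616], [0.0, 477.858437722857, 205.14869499973256], [0.0, 0.0, 1.0]] [[-0.02, 0.978, -0.206, 0.237], [-1.0, -0.02, 0.005, -0.054], [0.001, 0.206, 0.979, 1.828]]
0.1 [-2.41482679e-04  2.30306875e-01  9.73117672e-01 -8.25260624e-04] [-1.14618557 -0.21379531 -0.21535573]
```

View pics/scene0.png

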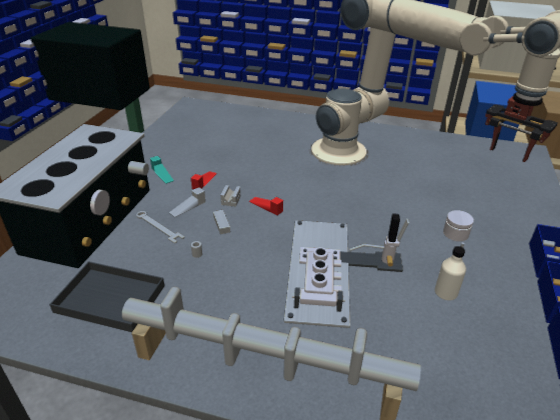

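```bash
python3 - <<'E'
from h import *
f=cv2.imread('pics/top0.png'); cv2.imwrite('pics/top0c.png',cv2.resize(f[60:360,90:490],None,fx=2,fy=2,interpolation=cv2.INTER_CUBIC))
E
```

```text
(no output)
```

View pics/top0c.png

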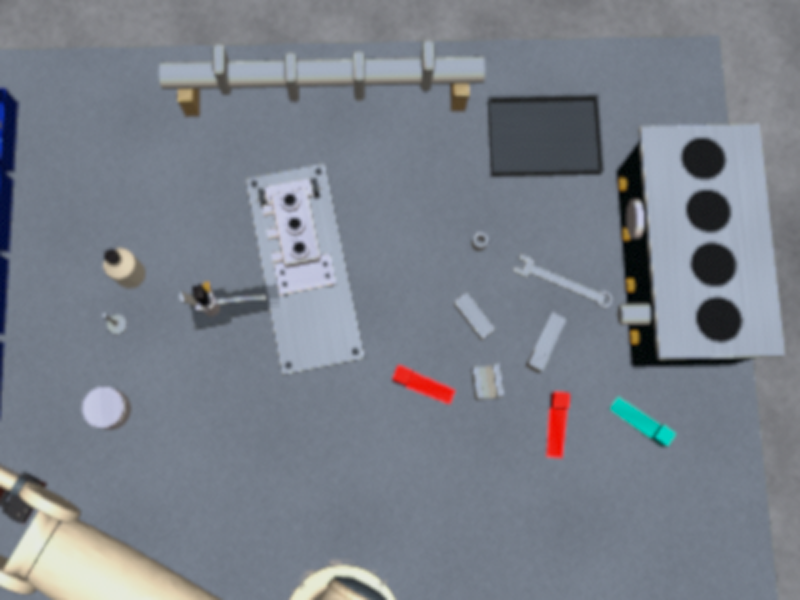

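```bash
python3 - <<'E'
from h import *
im=load('top0'); c=lambda u,v:(u/2+90,v/2+60)
P=[px(im,*c(*p),z=.01) for p in [(247,178),(325,165),(363,356),(283,373)]]
for p in P: print(p.round(4))
print('sides',[np.linalg.norm(P[i]-P[(i+1)%4]).round(3) for i in range(4)])
fx=((P[0]-P[3])+(P[1]-P[2]))[:2]; yaw=np.arctan2(fx[1],fx[0]); C=np.mean(P,0)[:2]
R=np.array([[np.cos(yaw),-np.sin(yaw)],[np.sin(yaw),np.cos(yaw)]]); O=C-R@[.045,0]
print('yaw',yaw,'O',O)
for n,p in dict(gun=(203,290),gunb=(200,299),wthick=(538,362),wthin=(557,318),wmid=(548,341)).items():
    q=px(im,*c(*p)); print(n,q.round(4),'fix',(R.T@(q[:2]-O)).round(4))
f=cv2.imread('pics/top0.png'); s=load('scene0')['frame']
a=cv2.resize(f[190:240,170:220],(400,400),interpolation=2); 
b=cv2.resize(f[200:260,320:380],(400,400),interpolation=2)
cc=cv2.resize(s[200:280,330:430],(500,400),interpolation=2)[:,:400]
cv2.imwrite('pics/c1.png',np.hstack([a,b]))
# point cloud of gun: anything >0.1 high near
K=im['camera_matrix']
for n in('top0','scene0'):
    m=load(n);pts=[]
    for v in range(150,290) :
        for u in range(150,430):
            d=m['depth'][v,u]
            if d>0:
                q=px(m,u,v,d)
                l=R.T@(q[:2]-O)
                if .1<q[2]<.2 and -.1<l[0]<.1 and .08<l[1]<.3: pts.append([u,v,*l,q[2]])
    pts=np.array(pts);print(n,len(pts));print(pts[::max(1,len(pts)//30)].round(3))
E
```

```text
[0.8523 0.1749 0.01  ]
[0.8764 0.0192 0.01  ]
[ 0.4905 -0.0494  0.01  ]
[0.4609 0.1039 0.01  ]
sides [np.float64(0.158), np.float64(0.392), np.float64(0.156), np.float64(0.398)]
yaw 0.177760483462911 O [0.62573773 0.05419251]
gun [0.5936 0.2331 0.1608] fix [0.     0.1817]
gunb [0.5772 0.2379 0.1619] fix [-0.0153  0.1894]
wthick [ 0.4679 -0.3779  0.0437] fix [-0.2318 -0.3973]
wthin [ 0.5576 -0.4264  0.0058] fix [-0.152  -0.4609]
wmid [ 0.5116 -0.4044  0.0155] fix [-0.1935 -0.4312]
top0 109
[[ 1.86e+02  2.03e+02  1.20e-02  2.00e-01  1.58e-01]
 [ 1.89e+02  2.03e+02  1.00e-02  1.90e-01  1.57e-01]
 [ 1.86e+02  2.04e+02  9.00e-03  2.01e-01  1.55e-01]
 [ 1.89e+02  2.04e+02  3.00e-03  1.89e-01  1.70e-01]
 [ 1.92e+02  2.04e+02  8.00e-03  1.82e-01  1.42e-01]
 [ 1.88e+02  2.05e+02  2.00e-03  1.93e-01  1.64e-01]
 [ 1.91e+02  2.05e+02  0.00e+00  1.83e-01  1.61e-01]
 [ 1.81e+02  2.06e+02  7.00e-03  2.21e-01  1.48e-01]
 [ 1.88e+02  2.06e+02 -2.00e-03  1.94e-01  1.65e-01]
 [ 1.91e+02  2.06e+02 -3.00e-03  1.84e-01  1.60e-01]
 [ 1.80e+02  2.07e+02  4.00e-03  2.25e-01  1.48e-01]
 [ 1.83e+02  2.07e+02  
[... 2416 characters left out ...]
 1.33e-01]
 [ 3.90e+02  2.29e+02  1.00e-02  1.83e-01  1.28e-01]
 [ 4.02e+02  2.29e+02  6.00e-03  2.15e-01  1.28e-01]
 [ 3.95e+02  2.30e+02  1.10e-02  1.97e-01  1.26e-01]
 [ 3.89e+02  2.31e+02  4.00e-03  1.83e-01  1.16e-01]
 [ 4.00e+02  2.31e+02  1.00e-03  2.12e-01  1.17e-01]
 [ 3.93e+02  2.32e+02  1.10e-02  1.92e-01  1.19e-01]
 [ 3.88e+02  2.33e+02 -1.00e-03  1.82e-01  1.06e-01]
 [ 3.99e+02  2.33e+02 -1.00e-03  2.11e-01  1.08e-01]
 [ 3.94e+02  2.34e+02  1.60e-02  1.95e-01  1.17e-01]
 [ 3.89e+02  2.35e+02  1.40e-02  1.83e-01  1.10e-01]
 [ 4.00e+02  2.35e+02  1.10e-02  2.12e-01  1.11e-01]
 [ 3.95e+02  2.36e+02  1.30e-02  1.99e-01  1.08e-01]
 [ 3.93e+02  2.37e+02  1.40e-02  1.94e-01  1.05e-01]]
```

View pics/c1.png

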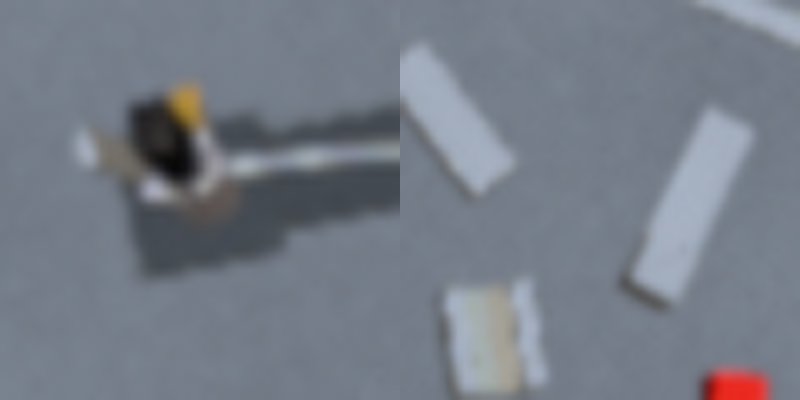

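```bash
cat >> h.py <<'E'
O=np.array([.6257,.0542]); YAW=.1778
R=np.array([[np.cos(YAW),-np.sin(YAW)],[np.sin(YAW),np.cos(YAW)]])
W=lambda x,y,z: np.array([*(O+R@[x,y]),z])
def down(p,ax):
    """tool-down orientation with tool x at world angle ax or ax+pi, whichever has joint 6 nearer 0"""
    best=None
    for a in (ax,ax+np.pi):
        q=[0,np.cos(a/2),np.sin(a/2),0]  # x_t at angle a, z down
        j=inverse_kinematics(list(p),q)
        if j is not None and (best is None or abs(j[5])<abs(best[1][5])): best=(q,j)
    return best
E
python3 - <<'E'
from h import *
p=W(0,.197,.27); q,j=down(p,YAW); print(p,q,np.round(j,2))
move_to(list(p),q); s=state(); print(s['time'],s['ee_pos'],s['ee_rot'])
im=snap('wrist','w1'); print(im['camera_matrix'].tolist(),np.linalg.inv(im['view'])[:3].round(3).tolist())
E
```

```text
[0.59085766 0.24809433 0.27      ] [0, np.float64(-0.0887829470361165), np.float64(0.9960509968448313), 0] [ 0.34  0.22  1.02 -0.    1.9  -1.4 ]
1.7 [0.59044848 0.24888248 0.26989391] [-1.36011131e-04 -8.91363434e-02  9.96019414e-01  1.43284928e-04]
[[325.19226210127806, 0.0, 285.1585926056929], [0.0, 325.19226210127806, 205.46252482876724], [0.0, 0.0, 1.0]] [[-0.178, -0.939, -0.295, 0.509], [0.984, -0.169, -0.054, 0.233], [0.001, -0.3, 0.954, 0.425]]
```

View pics/w1.png

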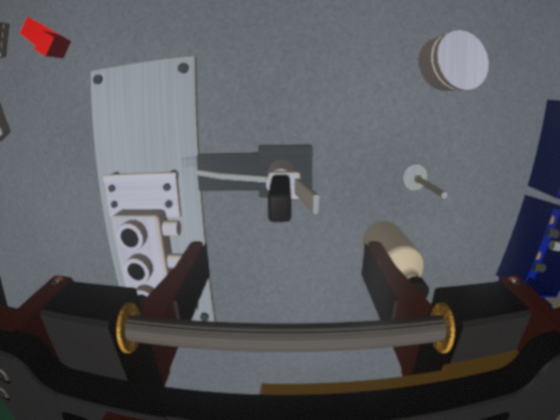

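```bash
cat >> h.py <<'E'
def ray(im,u,v):
    K=im['camera_matrix'];a=(u-K[0,2])/K[0,0];b=(v-K[1,2])/K[1,1];r=np.hypot(a,b)
    k=np.tan(r)/r if r>1e-9 else 1.
    T=np.linalg.inv(im['view']); return T[:3,3],T[:3,:3]@np.array([a*k,-b*k,-1.])
def fpx(im,u,v,z=None):
    o,w=ray(im,u,v)
    return o+w*((z-o[2])/w[2] if z is not None else im['depth'][int(v),int(u)])
F=lambda q: np.array([*(R.T@(np.asarray(q)[:2]-O)),q[2]])
E
python3 - <<'E'
from h import *
im=load('w1')
P=np.array([[u,v,*F(fpx(im,u,v))] for v in range(165,225) for u in range(262,325) if im['depth'][v,u]>0])
m=P[P[:,4]>.12]; 
for z0,z1 in((.125,.135),(.135,.145),(.145,.153),(.158,.18)):
    k=P[(P[:,4]>z0)&(P[:,4]<z1)]
    print(z0,len(k),'x',np.percentile(k[:,2],[2,50,98]).round(4),'y',np.percentile(k[:,3],[2,25,50,75,98]).round(4))
# plate corners/edges check, z=.01
for p in [(92,72),(195,57),(214,322)]: print(p,F(fpx(im,*p,z=.01)).round(4))
for p in [(272,212),(290,212),(280,221)]: print(p,F(fpx(im,*p,z=.165)).round(4))
E
```

```text
0.125 114 x [-0.0119 -0.0075  0.0079] y [0.1839 0.1947 0.2149 0.2163 0.2204]
0.135 132 x [-0.0119 -0.0076  0.0078] y [0.183  0.193  0.217  0.2185 0.2215]
0.145 126 x [-0.0118 -0.0066  0.0086] y [0.1838 0.1957 0.2199 0.2213 0.2267]
0.158 693 x [-0.0115 -0.0004  0.0125] y [0.1822 0.1873 0.1916 0.1966 0.2016]
(92, 72) [-0.1493 -0.0753  0.01  ]
(195, 57) [-0.1511  0.0816  0.01  ]
(214, 322) [0.245  0.0821 0.01  ]
(272, 212) [0.0046 0.1856 0.165 ]
(290, 212) [0.0046 0.2008 0.165 ]
(280, 221) [0.0127 0.1923 0.165 ]
```

```bash
python3 - <<'E'
from h import *
p=W(0,.1965,.130)
move_l(list(p),.12); print(F(state()['ee_pos']).round(4))
close(); hold(.4); s=state(); print(s['time'],s['finger_gap'],s['finger_force'],s['ft_force'])
im=snap('wrist','w2')
gripper_open(); hold(.3); s=state(); print(s['time'],s['finger_gap'],s['ft_force'])
snap('wrist','w3')
f=np.hstack([cv2.resize(load(n)['frame'][150:350,170:420],(400,320),interpolation=2) for n in('w2','w3')]);cv2.imwrite('pics/c2.png',f)
E
```

```text
[0.0005 0.1966 0.1313]
4.4167 0.029653967982726587 30.012831687927246 [-1.24883585  4.57845088  5.32929158]
5.775 0.0878531632735492 [ 0.67678377 -0.76152256  0.02297744]
```

View pics/c2.png

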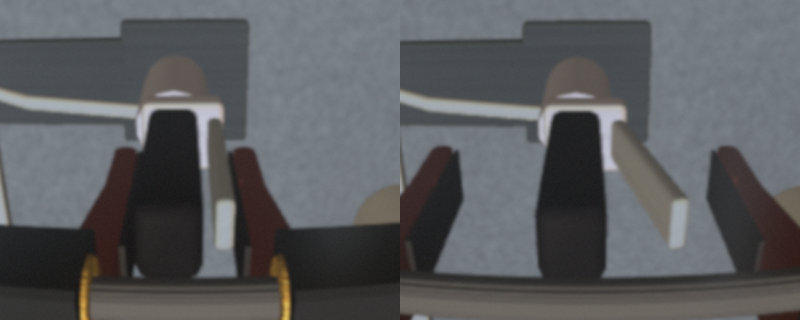

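The left view shows the trigger pinched in against the grip (gap 29.7 mm). The right view shows it sprung back, with both fingers clear. Next is the wedge.

```bash
python3 - <<'E'
from h import *
p=state()['ee_pos'].copy(); p[2]=.25; move_l(list(p),.25)
p=np.array([.468,-.378,.20]); q,j=down(p,-.495); print(q,np.round(j,2))
move_to(list(p),q); s=state(); print(s['time'],s['ee_pos'])
im=snap('wrist','w4')
E
```

```text
[0, np.float64(0.9695279031147593), np.float64(-0.24498090758648497), 0] [-0.74  0.09  1.28 -0.    1.77  1.33]
8.7833 [ 0.46832891 -0.37750373  0.19979611]
```

View pics/w4.png

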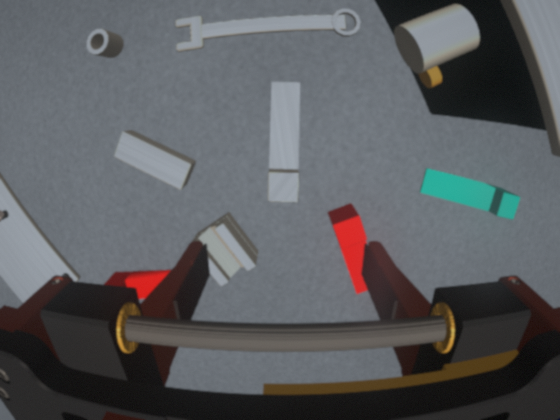

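The wedge is straight ahead in this view. Its thin end spans (272..299, 83) and its block top spans roughly (269..299, 173..201).

```bash
python3 - <<'E'
from h import *
im=load('w4')
thin=[fpx(im,u,83,z=.004) for u in (272,299)]
blk=[fpx(im,*p,z=.045) for p in ((270,172),(299,172),(299,201),(269,201))]
for a in thin+blk: print(a.round(4))
print('depth z',fpx(im,284,186).round(4),fpx(im,285,90).round(4), 'wid',np.linalg.norm(thin[0]-thin[1]),[np.linalg.norm(blk[i]-blk[(i+1)%4]).round(4) for i in range(4)])
g=np.mean(blk,0); t=np.mean(thin,0); d=(t-g)[:2]; print('grip',g,'len',np.linalg.norm(d),'yaw',np.arctan2(d[1],d[0]))
# depth-based: block top pixels
P=np.array([fpx(im,u,v) for v in range(160,210) for u in range(255,315)]); k=P[(P[:,2]>.04)&(P[:,2]<.05)]
r=cv2.minAreaRect((k[:,:2]*1e3).astype(np.float32)); print(r)
P=np.array([fpx(im,u,v) for v in range(75,172) for u in range(255,315)]); k=P[(P[:,2]>.0035)&(P[:,2]<.03)]
print(cv2.minAreaRect((k[:,:2]*1e3).astype(np.float32)))
E
```

```text
[ 0.5705 -0.4175  0.004 ]
[ 0.557  -0.4426  0.004 ]
[ 0.4928 -0.3748  0.045 ]
[ 0.4795 -0.3996  0.045 ]
[ 0.4534 -0.3859  0.045 ]
[ 0.4676 -0.3596  0.045 ]
depth z [ 0.474  -0.3801  0.0451] [ 0.5571 -0.4258  0.0073] wid 0.02851573137963826 [np.float64(0.0282), np.float64(0.0294), np.float64(0.0299), np.float64(0.0295)]
grip [ 0.47332876 -0.3799871   0.045     ] len 0.10332189903483936 yaw -0.5053896332514568
((473.90106201171875, -379.02093505859375), (29.84572982788086, 29.957244873046875), 60.80470657348633)
((521.6226806640625, -414.73797607421875), (45.38357162475586, 92.2056884765625), 60.61773681640625)
```

```bash
cat >> h.py <<'E'
Q=lambda a:[0,np.cos(a/2),np.sin(a/2),0]
E
python3 - <<'E'
from h import *
g=[.4735,-.3797]
move_l(g+[.10],.2,Q(-.508)); move_l(g+[.019],.1); 
s0=state();print(s0['ee_pos'],s0['ft_force'])
close(); hold(.2); s=state(); print(s['time'],s['ee_pos'],s['finger_gap'],s['finger_force'],s['ft_force'])
move_l(g+[.11],.15); s=state(); print(s['finger_gap'],s['ft_force'])
p=W(-.135,.0025,.11); print(np.round(inverse_kinematics(list(p),Q(YAW)),2)); move_to(list(p),Q(YAW))
p[2]=.045; move_l(list(p),.12); s=state(); print(s['time'],s['ee_pos'],F(s['ee_pos']),s['ft_force'],s['finger_gap'])
snap('wrist','w5'); snap('scene','s5')
E
```

```text
[ 0.47394584 -0.38007489  0.01991585] [ 0.35281725 -0.06282678  1.74385433]
11.5667 [ 0.473549   -0.37936873  0.01895123] 0.029965864850121524 29.973953068256378 [0.22842084 2.19521658 0.18369979]
0.029803485087783545 [ 3.95724925e-03  7.97261469e-01 -5.73132051e+00]
[-0.   -0.19  1.71 -0.    1.62  1.39]
14.5417 [0.49282907 0.03255756 0.04560387] [-0.13460403  0.00219892  0.04560387] [ 0.63849505 -0.00756076 -4.70774162] 0.029947428956998184
```

View pics/w5.png

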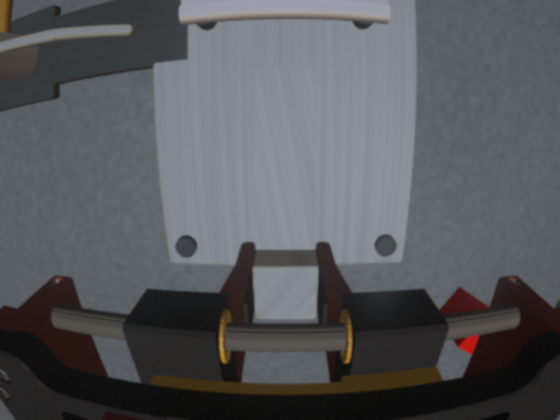

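```bash
python3 - <<'E'
from h import *
im=load('w5')
for p,z in [((172,262),.01),((402,262),.01),((181,18),.028),((388,18),.028)]: print(p,F(fpx(im,*p,z=z)).round(4))
p=W(-.130,.0025,.032); move_l(list(p),.08)
for z in (.0300,.0290,.0282):
    p[2]=z; move_l(list(p),.03); s=state(); print(z,s['ee_pos'][2].round(4),s['ft_force'].round(2),s['moment'].round(2))
print(s['time'])
E
```

```text
(172, 262) [-0.1521  0.0787  0.01  ]
(402, 262) [-0.1522 -0.0795  0.01  ]
(181, 18) [0.0002 0.0571 0.028 ]
(388, 18) [ 0.0001 -0.0544  0.028 ]
0.03 0.03 [-0.29  0.51 -5.37] [-0.06  0.24 -0.01]
0.029 0.0291 [ 0.28 -0.03 -5.29] [ 0.01  0.29 -0.01]
0.0282 0.0289 [-3.01 -0.03  1.35] [-0.05  0.73 -0.04]
15.7167
```

```bash
python3 - <<'E'
from h import *
fx=np.array([*R[:,0],0])
p=W(-.085,.0025,.0286); move_l(list(p),.06); snap('top','t6');snap('scene','s6')
for x in np.arange(-.082,-.0649,.003):
    p=W(x,.0025,.0286); move_l(list(p),.04); hold(.1); s=state(); print(round(x,4),F(s['ee_pos']).round(4),'Fx',round(s['ft_force']@fx,2),'Fz',s['ft_force'][2].round(2),s['moment'].round(2),s['finger_gap'].round(4))
print(s['time']); snap('top','t7');snap('scene','s7')
a,b=load('s6'),load('s7')
w=lambda m:np.array([[*F(px(m,u,v))] for v in range(230,310) for u in range(290,350)])
A,B=w(a),w(b)
k=(A[:,0]>-.01)&(A[:,0]<.03)&(abs(A[:,1])<.05)&(A[:,2]>.025)&(A[:,2]<.1)
print(k.sum(),np.median(A[k],0),np.median((B-A)[k],0),np.mean((B-A)[k],0))
E
```

```text
Traceback (most recent call last):
AttributeError: 'float' object has no attribute 'round'
```

```bash
cat > adv.py <<'E'
from h import *
fx=np.array([*R[:,0],0])
def step(x,z=.0286):
    move_l(list(W(x,.0025,z)),.04); hold(.1); s=state()
    print(round(float(x),4),F(s['ee_pos']).round(4),'Fx',np.round(s['ft_force']@fx,2),'Fz',np.round(s['ft_force'][2],2),np.round(s['moment'],2),np.round(s['finger_gap'],4),s['time'])
def lift(n0,n1):
    a,b=load(n0),load(n1)
    w=lambda m:np.array([[*F(px(m,u,v))] for v in range(230,310) for u in range(290,350)])
    A,B=w(a),w(b)
    k=(A[:,0]>-.01)&(A[:,0]<.03)&(abs(A[:,1])<.05)&(A[:,2]>.025)&(A[:,2]<.1)
    print('lift',k.sum(),np.median(A[k],0).round(4),np.median((B-A)[k],0).round(4),np.mean((B-A)[k],0).round(4))
E
python3 - <<'E'
from adv import *
for x in np.arange(-.082,-.0649,.003): step(x)
snap('scene','s7'); lift('s6','s7')
E
```

```text
-0.082 [-0.0822  0.0024  0.0289] Fx -3.54 Fz 4.55 [-0.04  0.74 -0.01] 0.0299 17.4167
-0.079 [-0.0792  0.0025  0.0289] Fx -3.15 Fz 5.4 [-0.15  0.74 -0.01] 0.0298 17.7667
-0.076 [-0.0762  0.0025  0.0289] Fx -2.88 Fz 4.67 [-0.15  0.73  0.  ] 0.0299 18.1167
-0.073 [-0.0732  0.0025  0.0289] Fx -3.98 Fz 5.29 [-0.11  0.71 -0.07] 0.0295 18.4667
-0.07 [-0.0705  0.0025  0.0289] Fx -4.63 Fz 6.14 [-0.15  0.85 -0.02] 0.0295 18.8167
-0.067 [-0.0684  0.0025  0.0289] Fx -9.69 Fz 7.97 [-0.19  1.46  0.02] 0.0297 19.1667
lift 123 [ 0.0114 -0.0185  0.0356] [ 0.0007 -0.      0.0006] [ 0.0011 -0.      0.001 ]
```

```bash
python3 - <<'E'
from adv import *
for x in (-.064,-.061,-.058): step(x)
snap('scene','s8'); lift('s6','s8')
E
```

```text
-0.064 [-0.0656  0.0025  0.0289] Fx -9.57 Fz 8.86 [-0.23  1.65 -0.02] 0.0298 19.5667
-0.061 [-0.0626  0.0025  0.0289] Fx -9.65 Fz 8.67 [-0.24  1.64  0.04] 0.0303 19.9167
-0.058 [-0.0596  0.0025  0.0289] Fx -10.44 Fz 8.82 [-0.25  1.69 -0.06] 0.0298 20.2667
lift 123 [ 0.0114 -0.0185  0.0356] [ 0.0029 -0.      0.0025] [ 0.0052 -0.0002  0.0045]
```

```bash
python3 - <<'E'
from adv import *
snap('top','t8'); im=snap('wrist','w8')
def cloud(n,us,vs):
    m=load(n); return np.array([F(px(m,u,v)) for v in vs for u in us])
for n0,n1,us,vs in (('t6','t8',range(215,265),range(140,215)),('s6','s8',range(290,350),range(230,310))):
    A,B=cloud(n0,us,vs),cloud(n1,us,vs)
    for lo,hi in ((.045,.095),(.025,.045)):
        sel=lambda P:P[(P[:,2]>lo)&(P[:,2]<hi)&(abs(P[:,1])<.03)&(P[:,0]>-.02)&(P[:,0]<.17)]
        # rotation about the pivot (x=.19): dz/(0.19-x) for the pixels seen on the same flat surface
        k=(A[:,2]>lo)&(A[:,2]<hi)&(abs(A[:,1])<.05)&(A[:,0]>-.005)&(A[:,0]<.16)&(abs(B-A)[:,2]<.008)
        d=(B-A)[k]; print(n0,lo,k.sum(),'lift at nose mm',(np.median(d[:,2]/(.19-A[k,0]))*190).round(2))
cv2.imwrite('pics/c3.png',np.vstack([cv2.resize(im['frame'][0:300],(800,429))]))
E
```

```text
t6 0.045 464 lift at nose mm 2.4
t6 0.025 0 lift at nose mm nan
s6 0.045 849 lift at nose mm 2.25
s6 0.025 179 lift at nose mm 2.14
  return _methods._mean(a, axis=axis, dtype=dtype,
  ret = ret.dtype.type(ret / rcount)
```

View pics/c3.png

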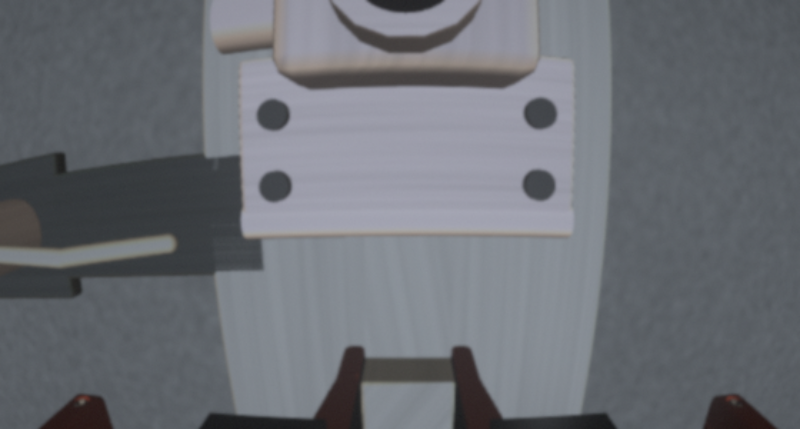

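The wedge lies centred under the nose bar and the gripper is clear of the manifold. The measured lift is about 2.3 mm, so I'll push 2.5 mm further to reach about 3 mm, check, and hand in.

```bash
python3 - <<'E'
from adv import *
step(-.0555); hold(.4); snap('scene','s9')
m0,m1=load('s6'),load('s9'); g=[(u,v) for v in range(230,310) for u in range(290,350)]
A,B=[np.array([F(px(m,*p)) for p in g]) for m in(m0,m1)]
k=(A[:,2]>.045)&(A[:,2]<.095)&(abs(A[:,1])<.05)&(A[:,0]>-.005)&(A[:,0]<.16)&(abs(B-A)[:,2]<.008)
L=np.median((B-A)[k,2]/(.19-A[k,0]))*190; s=state(); print('lift',L,s['finger_force'],s['ft_force'],s['time'])
if 2<L<4.5: print(job_done())
E
```

```text
-0.0555 [-0.0572  0.0025  0.0289] Fx -10.82 Fz 9.04 [-0.25  1.66  0.02] 0.0296 20.7667
lift 3.128309466114694 30.00133216381073 [-10.58970925  -1.58154932   8.50607316] 21.2167
the job is handed in; nothing more can be done
None
```

I squeezed the trigger fully and it sprang back. The wedge is held flat on the plate under the nose, lifting it about 3.1 mm by camera depth, and the job was handed in at about 21 s; no verdict came back.

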